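# Fill the empty pockets of the jar shaker and clamp it to the first click

### The arm

A 6-joint arm with a two-finger parallel gripper is mounted at the origin on a cart in front of the work surface, level with it; the furniture and walls round the work are solid. World frame = base frame: x ahead of the robot, y to its left, z up, the work surface at z = 0. Lengths are in mm, angles in rad, forces in N, time in s.
With the tool pointing down it reaches from about 350 to 875 mm from the base axis. Payload 4.2 kg.
Tool frame: the origin (TCP) lies between the finger pads; the fingertips stand 25 mm ahead of it and the grasp point (between the pads) lies 6 mm ahead of it; z points along the fingers, y is the line along which they close (so a half turn about z gives the same grasp; the last joint's range is limited). The gripper opens to 85 mm and grips with 20 to 120 N. Pads are 22 mm wide; open, the fingers measure 114 mm over their backs; the gripper's body (76 mm by 85 mm) begins 54 mm behind the grasp point. The pads swing forward as they close: fully open they stand 13 mm farther back than shut.
Start: joints at [-0.92, 0.385, 0.008, 0, -1.194, -0.259], TCP at [238.671, -577.612, 256.312] pointing down, gripper open.
Joint ranges: [-3.14, 3.14], [-1.21, 2.06], [-1.07, 1.41], [-3.16, 2.05], [-2.99, -0.16], [-3.1, 3.1]. Speed limits (rad/s): [2.79, 2.79, 3.14, 3.14, 3.14, 3.14].

### API

Orientations are given as a unit quaternion [x, y, z, w].
In Python, from bench import read_state, get_image, job_done gives the robot as it stands.
- The arm moves only by the tool play_rows, never from a script. Its argument "series" is a list of rows, each a list of 6 numbers: the shift along the world's x, y, z in mm, then the turn, a rotation vector about the world's x, y, z in units of 6 degrees (1.0 is 6 degrees). A call has 1 to 20 rows; each row shifts and turns the commanded pose from where the row before left it; what a row does not reach is not made up. A row lasts 1/12 s, in which the tool goes at most 41.7 mm and 7.16 degrees, less where a joint would pass 70% of its speed; a pose out of reach is approached as far as the arm can. A call is refused whole if a number of a shift passes 41.7 or a number of a turn 1, either way. A call with a gripper value outside its range is refused whole. "gripper" is the opening, from 0 (shut) to 1 (fully open), set as the call begins (left out, the last holds). The fingers move at their own pace and stop on an object; the grip force is fixed at half the most. Time passes only in rows, so rows that do not move let the fingers close. It gives the time, the measured TCP pose, the force, the opening and the grip force at its end, in the units of the state.
- read_state(): the state, without advancing time (a new reading comes with each control period).
- get_image(name): name is "side" or "top" or "wrist"; returns a dict with "image" (400x640x3 uint8, red, green, blue), "fx", "fy", "cx", "cy" (pixels), "eye" and "rotation" of the camera in the world. Camera axes: x right, y down, z forward; pixel columns grow to the right and rows downward; lengths in mm; the calibration is good to about 2 mm. A picture is of the moment at which its call begins. There is no depth.
- job_done(): hands the job in; it is judged then, once.
The state is a dict: "clock": time; "joints": joint angles; "joint_vel": joint speeds; "joint_efforts": joint torques, N m; "position": TCP position; "ee_rot": TCP orientation; "contact_force": force on the tool from outside, world axes, zero at the start; "wrist_torque": the same for the moment, N m; "gripper_width": finger opening in mm; "grasp_force": force on a finger pad.
Only numpy, scipy, OpenCV 4.12 (cv2) and the standard library are available. Lean on these libraries where they do the work, as an engineer would, in place of code of your own. Each camera call takes 0.05 s, during which the arm holds its last target. There are 200 camera calls.

### The job

The shaker must not run with empty pockets: find the pockets of its nest that have no paint jar and fill them with the two spare jars from the bench, leaving the jars that are already seated in their pockets. One spare has toppled: first stand it up on the bench, lid up, and let go, then take it again from above; set every jar down in its pocket, do not drop it. When the nest is full, turn the red torque knob clockwise until its clutch clicks for the first time, so that all jars are clamped, and stop and let go there; do not knock the other things on the bench about.

Things in the scene. Friction and masses are not known exactly. Their poses are not given: they have to be found in the camera images.
- shaker: Orbital jar shaker, fixed to the bench: grey housing, aluminium platform (240 mm in its y, x -158 to +78 mm, top 56 mm above the bench), on it a blue nest of six round pockets, two rows of three, 76 mm apart both ways, 55 mm wide, 28 mm deep; jars stand in them on the platform. Origin on the bench under the nest's middle; x from the knob at its front towards the nest, y left, z up.
- pocket_1 (a point): Middle of the floor of pocket 1 (front row, near the knob, left), 56 mm above the bench. Two of the six pockets are empty at the start; which ones varies.
- pocket_2 (a point): Middle of the floor of pocket 2 (front row, near the knob, middle), 56 mm above the bench. Two of the six pockets are empty at the start; which ones varies.
- pocket_3 (a point): Middle of the floor of pocket 3 (front row, near the knob, right), 56 mm above the bench. Two of the six pockets are empty at the start; which ones varies.
- pocket_4 (a point): Middle of the floor of pocket 4 (back row, left), 56 mm above the bench. Two of the six pockets are empty at the start; which ones varies.
- pocket_5 (a point): Middle of the floor of pocket 5 (back row, middle), 56 mm above the bench. Two of the six pockets are empty at the start; which ones varies.
- pocket_6 (a point): Middle of the floor of pocket 6 (back row, right), 56 mm above the bench. Two of the six pockets are empty at the start; which ones varies.
- jar_1: Paint sample jar already seated in some pocket: red body, white screw lid, 48 mm in diameter, 58 mm high (lid: the upper 14 mm). Origin at the centre of its underside, z up through the lid.
- jar_2: Paint sample jar already seated in some pocket: red body, white screw lid, 48 mm in diameter, 58 mm high (lid: the upper 14 mm). Origin at the centre of its underside, z up through the lid.
- jar_3: Paint sample jar already seated in some pocket: red body, white screw lid, 48 mm in diameter, 58 mm high (lid: the upper 14 mm). Origin at the centre of its underside, z up through the lid.
- jar_4: Paint sample jar already seated in some pocket: red body, white screw lid, 48 mm in diameter, 58 mm high (lid: the upper 14 mm). Origin at the centre of its underside, z up through the lid.
- spare_up: Spare jar, the same kind (48 mm diameter, 58 mm high, 0.12 kg), standing upright on the bench left of the shaker. Origin at the centre of its underside, z up through the lid.
- spare_lying: Spare jar, the same kind, toppled: it lies on its side on the bench right of the shaker and can roll. Origin at the centre of its underside (24 mm above the bench while it lies); its z axis runs through the jar to the lid, level at the start. It stands up by itself if let go with its bottom edge on the bench and leaning less than about 10 degrees.
- clamp_spindle (a joint): Angle (rad) turned by the clamp spindle with its steel notched ring, clockwise from above; starts between 0 and 0.25. The knob carries it along against little friction (0.12 N m). It moves the locking plate, comes to a firm stop at about 0.83 when the jars are tight, and stays within 0.07 of that when let go.
- lock_plate (a joint): Shift (m) of the steel locking plate between the two blue plates of the nest, 0.012 m per rad of the spindle, towards the shaker's -y. It presses all jars against their pockets, tight at about 0.010; a jar no longer goes into its pocket once it has closed.
- torque_knob (a joint): Angle (rad) the knob has slipped clockwise on the spindle: 0 until the jars are tight. Then torque rises (0.36 N m while turning, 0.2 held still) to 0.13, falls away by 0.3 and the knob is drawn on to 0.52 (one click); let go within 0.2 of that it settles there. The second click comes from 0.79 on. The bar has turned from its zero by clamp_spindle + torque_knob.
- knob_grip (a point): Grip point on the knob's vertical axis, 120 mm in front of the nest's middle, 107 mm above the bench. The red knob is an upright bar 46 mm long, 14 mm wide, 26 mm high (top 4.5 mm above this point) over a black disc 37 mm wide; grip it across its 14 mm from above. The point turns with the knob; its x lies along the bar, towards its white line (along the shaker's x when both angles are 0).
- marker: Black felt marker with a red cap, 133 mm long, 15 mm thick, lying on the bench to the right of the toppled jar, to be left alone. Origin at the middle of its underside.
- tape_roll: Roll of masking tape lying flat, 104 mm in diameter, 18 mm high, on the bench to the right behind the shaker, to be left alone. Origin at the centre of its underside.
- flat_brush: Flat brush with a red handle, 196 mm long, lying on the bench to the right, behind the toppled jar, to be left alone. Origin at the middle of its underside.
- tub: White plastic tub with mint paint at the rim, 74 mm wide and high, on the bench left of the shaker, to be left alone. Origin at the centre of its underside.

How it is judged (in metres and radians):
On the way, in this order (a step that is already met when the one before it is completed fails the run):
1. the toppled spare stands upright on the bench, lid up, let go (angle between spare_lying's own z axis and vertical below 0.1 rad and height (world z) of spare_lying below 0.01 m and contact force between the fingers and spare_lying below 0.1 N and linear speed of spare_lying below 0.03 m/s), for 0.2 s.
2. every pocket holds a jar, seated upright and let go (x of jar_1 in the frame of shaker between -0.06 and 0.06 m and y of jar_1 in the frame of shaker between -0.1 and 0.1 m and z of each of jar_1, jar_2, jar_3, jar_4, spare_up, spare_lying in the frame of shaker below 0.061 m and angle between each of jar_1, jar_2, jar_3, jar_4, spare_up, spare_lying's own z axis and vertical below 0.1 rad and x of jar_2 in the frame of shaker between -0.06 and 0.06 m and y of jar_2 in the frame of shaker between -0.1 and 0.1 m and x of jar_3 in the frame of shaker between -0.06 and 0.06 m and y of jar_3 in the frame of shaker between -0.1 and 0.1 m and x of jar_4 in the frame of shaker between -0.06 and 0.06 m and y of jar_4 in the frame of shaker between -0.1 and 0.1 m and x of spare_up in the frame of shaker between -0.06 and 0.06 m and y of spare_up in the frame of shaker between -0.1 and 0.1 m and x of spare_lying in the frame of shaker between -0.06 and 0.06 m and y of spare_lying in the frame of shaker between -0.1 and 0.1 m and contact force between the fingers and spare_up below 0.1 N and contact force between the fingers and spare_lying below 0.1 N), for 0.2 s.
At the end, for the whole second after the job is handed in: All six jars stand upright in the nest's pockets (underside within 5 mm of the pocket floor, tilted less than 0.1 rad), at rest and let go; the clamp spindle is tight (above 0.7 rad) and the knob rests one click on (torque_knob between 0.4 and 0.65 rad) (all of step 2 and contact force between the fingers and jar_1 below 0.1 N and contact force between the fingers and jar_2 below 0.1 N and contact force between the fingers and jar_3 below 0.1 N and contact force between the fingers and jar_4 below 0.1 N and linear speed of each of jar_1, jar_2, jar_3, jar_4, spare_up, spare_lying below 0.02 m/s and value of joint clamp_spindle above 0.7 rad and value of joint torque_knob between 0.4 and 0.65 rad); the robot touches nothing.
It fails at once if a jar that was seated at the start taken out or shifted by more than 20 mm (distance of any of jar_1, jar_2, jar_3, jar_4 from where it was at the start of the episode above 0.02 m).
It fails at once if a jar dropped or thrown (faster than 0.6 m/s with no finger on it) ((linear speed of jar_1 above 0.6 m/s and contact force between the fingers and jar_1 below 0.1 N) or (linear speed of jar_2 above 0.6 m/s and contact force between the fingers and jar_2 below 0.1 N) or (linear speed of jar_3 above 0.6 m/s and contact force between the fingers and jar_3 below 0.1 N) or (linear speed of jar_4 above 0.6 m/s and contact force between the fingers and jar_4 below 0.1 N) or (linear speed of spare_up above 0.6 m/s and contact force between the fingers and spare_up below 0.1 N) or (linear speed of spare_lying above 0.6 m/s and contact force between the fingers and spare_lying below 0.1 N)).
It fails at once if the knob turned on past the first click (value of joint torque_knob above 0.8 rad).
It fails at once if marker, tape, brush or tub knocked by more than 40 mm (distance of any of marker, tape_roll, flat_brush, tub from where it was at the start of the episode above 0.04 m).
It also fails if it takes over 72 s, if anything falls off the work surface, if the arm or the gripper's body presses on something with over 40 N, if the wrist force passes 120 N, or if a joint passes its speed limit or range.

## Working session

There is one attempt and no reset: what is moved stays moved. The work goes in short steps, Python scripts to look and compute and a tool call to move; the robot and the scene stay as the last step left them, time stands still between calls to the robot, and variables do not carry over. Pictures are saved under pics/ and viewed, at most 10 in all, crops included, and the job is handed in when it is done.

Besides the shell and the picture viewer there is one more tool, called after "Request:" by a JSON object that holds its "op" and its "data", one argument or row to a line. play_rows: Moves the arm, as the interface text tells. Its arguments: {"type":"object","properties":{"series":{"type":"array","items":{"type":"array","items":{"type":"number"}}},"gripper":{"type":"number"}},"required":["series"]}

```bash
mkdir -p pics; cat > h.py <<'E'
import numpy as np, cv2
from bench import read_state, get_image, job_done
def snap(name,fn,crop=None,scale=1):
    d=get_image(name); im=cv2.cvtColor(d["image"],cv2.COLOR_RGB2BGR)
    if crop: im=im[crop[1]:crop[3],crop[0]:crop[2]]
    if scale!=1: im=cv2.resize(im,None,fx=scale,fy=scale,interpolation=cv2.INTER_CUBIC)
    cv2.imwrite("pics/"+fn,im); return d
def pix2w(d,u,v,z):
    R=np.array(d["rotation"]); e=np.array(d["eye"])
    r=R@np.array([(u-d["cx"])/d["fx"],(v-d["cy"])/d["fy"],1.])
    return e+r*(z-e[2])/r[2]
def w2pix(d,p):
    R=np.array(d["rotation"]); c=R.T@(np.array(p,float)-np.array(d["eye"]))
    return d["fx"]*c[0]/c[2]+d["cx"], d["fy"]*c[1]/c[2]+d["cy"]
E
python3 - <<'E'
from h import *
for n in("top","side"):
    d=snap(n,n+"0.png",scale=1.25); print(n,d["fx"],d["cx"],d["cy"],d["eye"],np.round(d["rotation"],3).tolist())
s=read_state(); print(s)
E
```

```text
top 399.0648179318473 320.23109695187196 194.13543078424203 [ 482.11716867  -34.36992717 1205.73708479] [-0.706, 0.707, -0.038, 0.032]
side 449.51266754822956 313.5845247714792 197.31241517421986 [   4.02651296  805.06003394 1003.9766138 ] [-0.27, 0.871, -0.392, 0.126]
{'clock': 0.1, 'joints': array([-9.20400737e-01,  3.85480724e-01,  6.78183964e-03, -4.14046670e-04,
       -1.19398998e+00, -2.58592497e-01]), 'joint_vel': array([-0.00111298, -0.00212034,  0.00266514,  0.00114142, -0.00141253,
        0.00120143]), 'joint_efforts': array([-3.33402859e-04, -3.93318701e+01,  1.88929439e+01,  4.19786900e+00,
       -2.59979177e-03,  5.25939569e-06]), 'position': array([ 238.4962624 , -577.20917544,  255.34095827]), 'ee_rot': array([-1.94575929e-01,  9.80886984e-01,  9.34683647e-04, -2.42526556e-04]), 'contact_force': array([ 0.10302883, -0.59843716,  0.44448704]), 'wrist_torque': array([ 0.01357755, -0.02039251, -0.01849839]), 'grasp_force': 0.0, 'gripper_width': 85.66093572152778}
```

View pics/top0.png

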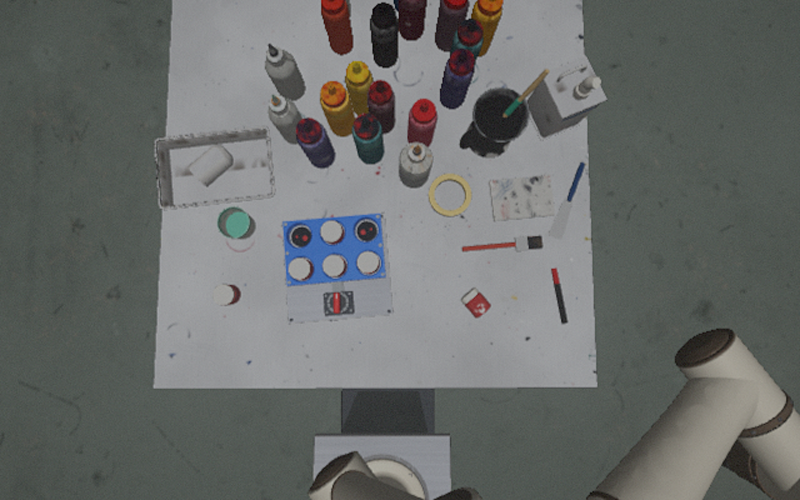

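View pics/side0.png

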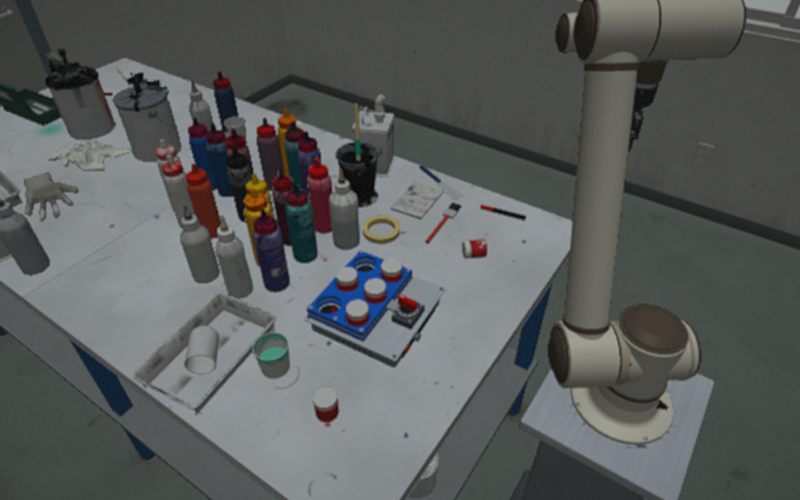

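Back left (pocket 4, px 301,236) and back right (pocket 6, px 367,230) are empty. Spare_up is at (227,295), the lying jar at (476,303) with its lid at upper left, and the knob at (338,302). Next I'll measure these numerically.

```bash
python3 - <<'E'
from h import *
d=get_image("top"); im=d["image"].astype(int); hsv=cv2.cvtColor(d["image"],cv2.COLOR_RGB2HSV)
blue=cv2.inRange(hsv,(100,120,60),(125,255,255)); blue[:, :220]=0; blue[:,325:]=0; blue[:165]=0; blue[240:]=0
cnt=np.vstack([c for c in cv2.findContours(blue,0,1)[0] if cv2.contourArea(c)>20])
r=cv2.minAreaRect(cnt); print("nest",r); print([np.round(pix2w(d,*p,84)[:2],1).tolist() for p in cv2.boxPoints(r)], pix2w(d,*r[0],84))
red=cv2.inRange(hsv,(0,130,80),(10,255,255))|cv2.inRange(hsv,(170,130,80),(180,255,255))
n,l,st,ce=cv2.connectedComponentsWithStats(red)
for i in range(1,n):
    if st[i,4]>8 and 100<ce[i][0]<480 and ce[i][1]>160: print(st[i],ce[i].round(1),pix2w(d,*ce[i],24)[:2].round(1),pix2w(d,*ce[i],111)[:2].round(1))
ys,xs=np.where(red[232:252,258:285]); print("knob ang px",cv2.fitLine(np.c_[xs,ys].astype(np.float32),2,0,.01,.01).ravel())
a=im[225:262,362:400]; b=im[222:250,168:200]
nst=im[165:262,222:318]
o=[cv2.resize(x[...,::-1].astype(np.uint8),(400,int(400*x.shape[0]/x.shape[1])),interpolation=cv2.INTER_CUBIC)[:400] for x in(a,nst)]
h=min(x.shape[0] for x in o); cv2.imwrite("pics/c1.png",np.hstack([x[:h] for x in o]))
# spare_up lid
w=((im.min(2)>0)).astype(int)
cv2.imwrite("pics/su.png",cv2.resize(b[...,::-1].astype(np.uint8),None,fx=12,fy=12))
E
```

```text
nest ((266.67645263671875, 199.29409790039062), (51.30995559692383, 78.61390686035156), 85.60128784179688)Traceback (most recent call last):
  File "<stdin>", line 5, in <module>
  File "h.py", line 10, in pix2w
    r=R@np.array([(u-d["cx"])/d["fx"],(v-d["cy"])/d["fy"],1.])
      ~^~~~~~~~~~~~~~~~~~~~~~~~~~~~~~~~~~~~~~~~~~~~~~~~~~~~~~~
ValueError: matmul: Input operand 1 has a mismatch in its core dimension 0, with gufunc signature (n?,k),(k,m?)->(n?,m?) (size 3 is different from 4)
```

Rotation is a quaternion, so I'll fix the helper.

```bash
sed -i 's/R=np.array(d\["rotation"\])/R=Rotation.from_quat(d["rotation"]).as_matrix()/; 1a from scipy.spatial.transform import Rotation' h.py; python3 - <<'E'
from h import *
d=get_image("top"); im=d["image"].astype(int); hsv=cv2.cvtColor(d["image"],cv2.COLOR_RGB2HSV)
blue=cv2.inRange(hsv,(100,120,60),(125,255,255)); blue[:, :220]=0; blue[:,325:]=0; blue[:165]=0; blue[240:]=0
cnt=np.vstack([c for c in cv2.findContours(blue,0,1)[0] if cv2.contourArea(c)>20])
r=cv2.minAreaRect(cnt); print("nest",r); print([np.round(pix2w(d,*p,84)[:2],1).tolist() for p in cv2.boxPoints(r)], pix2w(d,*r[0],84))
red=cv2.inRange(hsv,(0,130,80),(10,255,255))|cv2.inRange(hsv,(170,130,80),(180,255,255))
n,l,st,ce=cv2.connectedComponentsWithStats(red)
for i in range(1,n):
    if st[i,4]>8 and 100<ce[i][0]<480 and ce[i][1]>160: print(st[i],ce[i].round(1),pix2w(d,*ce[i],24)[:2].round(1),pix2w(d,*ce[i],111)[:2].round(1))
ys,xs=np.where(red[232:252,258:285]); print("knob ang px",cv2.fitLine(np.c_[xs,ys].astype(np.float32),2,0,.01,.01).ravel())
a=im[225:262,362:400]; b=im[222:250,168:200]
nst=im[165:262,222:318]
o=[cv2.resize(x[...,::-1].astype(np.uint8),(400,400),interpolation=cv2.INTER_CUBIC) for x in(a,b)]
cv2.imwrite("pics/c1.png",np.hstack(o))
E
```

```text
nest ((266.6932373046875, 199.27078247070312), (50.901100158691406, 78.96984100341797), 85.13549041748047)
[[642.6, 225.1], [661.6, 2.5], [517.8, -10.0], [499.5, 210.0]] [579.90028814 107.04310502  84.        ]
[289 184   3   4  11] [290.1 185.4] [626.7  45.4] [616.   39.5]
[242 189   4   4  13] [243.6 190.4] [611.7 183.5] [602.2 167.4]
[370 194  42   6 109] [390.7 196.8] [ 592.2 -254.3] [ 584.1 -238.1]
[441 215   6  12  44] [443.8 220.6] [ 520.9 -410.4] [ 518.1 -382.7]
[267 234   5  17  72] [269.  242.5] [457.7 106.4] [459.5  96. ]
[373 235  19  18 141] [381.5 242.8] [ 456.1 -224.4] [ 458.  -210.5]
knob ang px [ 0.01117738 -0.99993753 11.013889   10.5       ]
```

View pics/c1.png

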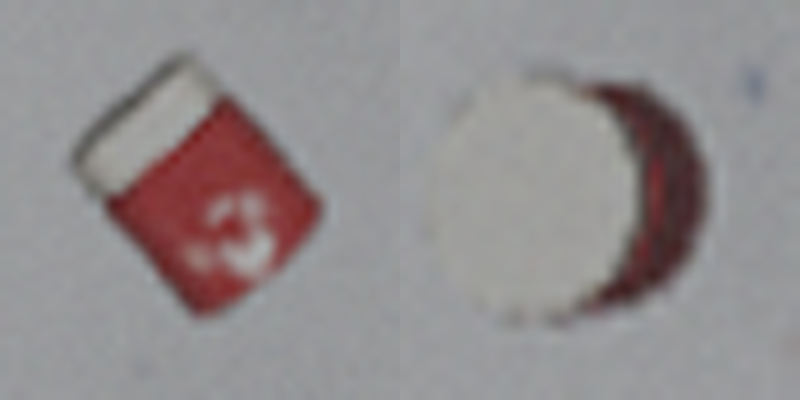

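The crop shows the toppled jar with its lid pointing up-left and its bottom at lower-right. The spare_up lid centre is at crop (537,198). I'll compute the positions and the pre-grasp next.

```bash
cat >> h.py <<'E'
def tgt(t,y):
    t=np.array(t,float);t/=np.linalg.norm(t);y=np.array(y,float);y-=t*(y@t);y/=np.linalg.norm(y)
    return Rotation.from_matrix(np.c_[np.cross(y,t),y,t])
def go(grasp,R,ahead=6,back=0):
    "print shift and turn (6deg units) from measured pose to put grasp point"
    s=read_state(); C=Rotation.from_quat(s["ee_rot"])
    z=R.apply([0,0,1.]); p=np.array(grasp,float)-z*(ahead+back)
    v=(R*C.inv()).as_rotvec()/np.radians(6)
    print("tcp",p.round(1),"shift",(p-s["position"]).round(1),"turn",v.round(2),"|turn|",np.linalg.norm(v).round(2))
E
python3 - <<'E'
from h import *
d=get_image("top")
b=pix2w(d,386.9,249.2,24); l=pix2w(d,374.2,235.2,24)
a=(l-b)/np.linalg.norm(l-b); c=(l+b)/2; print("bottom",b,"lid",l,"len",np.linalg.norm(l-b),"a",a, "spareup",pix2w(d,179,235.9,58))
np.savez("jar.npz",b=b,l=l,a=a,c=c)
n=[-a[1],a[0],0]
g=c+a*3; g[2]=27
R=tgt(-a*np.sin(np.pi/4)-np.array([0,0,np.cos(np.pi/4)]),n)
go(g,R,back=110)
go(c+[0,0,200],tgt([0,0,-1],n))
E
```

```text
bottom [ 437.36775657 -240.05176338   24.        ] lid [ 478.38054161 -203.30768372   24.        ] len 55.065197055175936 a [0.74480411 0.66728318 0.        ] spareup [477.61663484 358.98409148  58.        ]
tcp [ 521.2 -164.9  109. ] shift [ 282.6  412.5 -146.8] turn [-4.02  6.37  3.07] |turn| 8.14
tcp [ 457.9 -221.7  230. ] shift [219.3 355.7 -25.8] turn [-0.01 -0.01  3.24] |turn| 3.24
```

Request:
{"op": "play_rows", "data": {
  "series": [
    [18,29.5,0,0,0,0.27],
    [18,29.5,0,0,0,0.27],
    [18,29.5,0,0,0,0.27],
    [18,29.5,0,0,0,0.27],
    [18,29.5,0,0,0,0.27],
    [18,29.5,0,0,0,0.27],
    [18,29.5,0,0,0,0.27],
    [18,29.5,0,0,0,0.27],
    [18,29.5,0,0,0,0.27],
    [18,29.5,0,0,0,0.27],
    [18,29.5,0,0,0,0.27],
    [18,29.5,0,0,0,0.27],
    [0,0,0,0,0,0],
    [0,0,0,0,0,0]
  ],
  "gripper": 1
}}

```text
clock: 1.42
position: [455.4, -222.1, 256.3]
ee_rot: [-0.359, 0.933, 0.0, -0.0]
contact_force: [-0.5, -0.3, -0.4]
gripper_width: 85.4
grasp_force: 0.0
```

```bash
python3 - <<'E'
from h import *
d=snap("wrist","w1.png"); s=read_state(); J=np.load("jar.npz")
print(s["clock"],s["position"],d["eye"]); print(w2pix(d,J["b"]),w2pix(d,J["l"]))
E
```

```text
1.4667 [ 454.799158   -223.02001077  256.22585443] [ 394.48052171 -277.72428513  373.1527655 ]
(np.float64(325.27891103207025), np.float64(136.78399539866066)) (np.float64(325.2359428269655), np.float64(189.4015164862891))
```

View pics/w1.png

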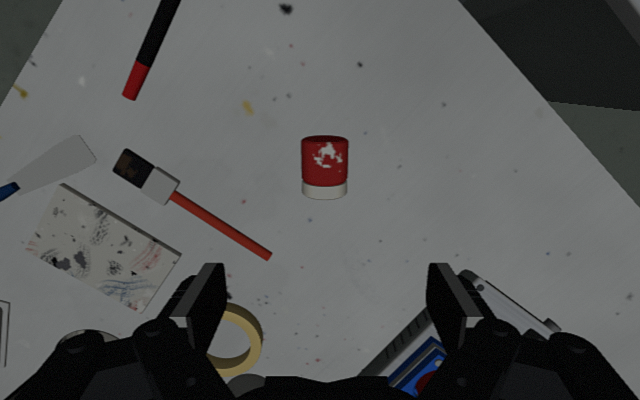

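The wrist view confirms the jar: centred at column 325, rows 136–197, lid down, with its axis lined up with the tool.

Request:
{"op": "play_rows", "data": {
  "series": [
    [6.6,5.7,-14.7,-0.5,0.56,0],
    [6.6,5.7,-14.7,-0.5,0.56,0],
    [6.6,5.7,-14.7,-0.5,0.56,0],
    [6.6,5.7,-14.7,-0.5,0.56,0],
    [6.6,5.7,-14.7,-0.5,0.56,0],
    [6.6,5.7,-14.7,-0.5,0.56,0],
    [6.6,5.7,-14.7,-0.5,0.56,0],
    [6.6,5.7,-14.7,-0.5,0.56,0],
    [6.6,5.7,-14.7,-0.5,0.56,0],
    [6.6,5.7,-14.7,-0.5,0.56,0],
    [0,0,0,0,0,0],
    [0,0,0,0,0,0]
  ]
}}

```text
clock: 2.47
position: [520.0, -167.3, 107.2]
ee_rot: [-0.33, 0.862, -0.135, -0.36]
contact_force: [-0.1, -1.2, 0.3]
gripper_width: 85.4
grasp_force: 0.0
```

```bash
python3 - <<'E'
from h import *
J=np.load("jar.npz"); a=J["a"]; g=J["c"]+a*3; g[2]=27
R=tgt(-a*np.sin(np.pi/4)-np.array([0,0,np.cos(np.pi/4)]),[-a[1],a[0],0])
go(g,R); print(read_state()["joints"].round(2))
E
```

```text
tcp [ 463.3 -216.8   31.2] shift [-56.8 -49.6 -75.9] turn [-0.   -0.06  0.01] |turn| 0.06
[ 0.16  0.67 -0.27  0.4  -1.36 -1.24]
```

Request:
{"op": "play_rows", "data": {
  "series": [
    [-5.7,-5.0,-7.6,0,0,0],
    [-5.7,-5.0,-7.6,0,0,0],
    [-5.7,-5.0,-7.6,0,0,0],
    [-5.7,-5.0,-7.6,0,0,0],
    [-5.7,-5.0,-7.6,0,0,0],
    [-5.7,-5.0,-7.6,0,0,0],
    [-5.7,-5.0,-7.6,0,0,0],
    [-5.7,-5.0,-7.6,0,0,0],
    [-5.7,-5.0,-7.6,0,0,0],
    [-5.7,-5.0,-7.6,0,0,0],
    [0,0,0,0,0,0]
  ]
}}

```text
clock: 3.38
position: [461.1, -217.5, 31.9]
ee_rot: [-0.33, 0.862, -0.135, -0.36]
contact_force: [-0.6, 0.8, -0.4]
gripper_width: 85.5
grasp_force: 0.0
```

Request:
{"op": "play_rows", "data": {
  "series": [
    [0,0,0,0,0,0],
    [0,0,0,0,0,0],
    [0,0,0,0,0,0],
    [0,0,0,0,0,0],
    [0,0,0,0,0,0],
    [0,0,0,0,0,0],
    [0,0,0,0,0,0],
    [0,0,0,0,0,0]
  ],
  "gripper": 0
}}

```text
clock: 4.05
position: [464.7, -216.4, 33.8]
ee_rot: [-0.331, 0.863, -0.137, -0.357]
contact_force: [2.3, 2.5, 4.3]
gripper_width: 46.4
grasp_force: 61.6
```

```bash
python3 - <<'E'
from h import *
s=read_state(); print(s["position"],s["ee_rot"],s["grasp_force"],s["gripper_width"]); d=snap("wrist","w2.png")
J=np.load("jar.npz"); a=J["a"]; g=J["c"]+a*3; g[2]=140
R=tgt(a*np.sin(np.pi/4)-np.array([0,0,np.cos(np.pi/4)]),[-a[1],a[0],0]); go(g,R)
E
```

```text
[ 464.6989271  -216.38479654   33.84942555] [-0.33054541  0.86280285 -0.13671499 -0.35723939] 61.567524290294386 46.399504480777765
tcp [ 456.9 -222.5  144.2] shift [ -7.8  -6.1 110.4] turn [ 1.001e+01 -1.117e+01 -1.000e-02] |turn| 15.0
```

View pics/w2.png

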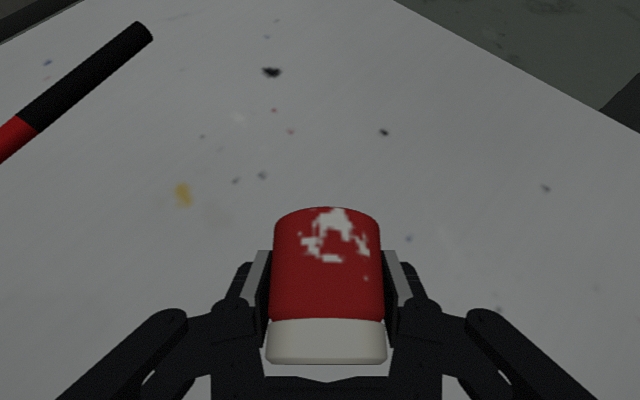

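Request:
{"op": "play_rows", "data": {
  "series": [
    [0,0,12,0,0,0],
    [0,0,12,0,0,0],
    [0,0,12,0,0,0],
    [-0.5,-0.4,5,0.667,-0.745,0],
    [-0.5,-0.4,5,0.667,-0.745,0],
    [-0.5,-0.4,5,0.667,-0.745,0],
    [-0.5,-0.4,5,0.667,-0.745,0],
    [-0.5,-0.4,5,0.667,-0.745,0],
    [-0.5,-0.4,5,0.667,-0.745,0],
    [-0.5,-0.4,5,0.667,-0.745,0],
    [-0.5,-0.4,5,0.667,-0.745,0],
    [-0.5,-0.4,5,0.667,-0.745,0],
    [-0.5,-0.4,5,0.667,-0.745,0],
    [-0.5,-0.4,5,0.667,-0.745,0],
    [-0.5,-0.4,5,0.667,-0.745,0],
    [-0.5,-0.4,5,0.667,-0.745,0],
    [-0.5,-0.4,5,0.667,-0.745,0],
    [-0.5,-0.4,5,0.667,-0.745,0],
    [0,0,0,0,0,0],
    [0,0,0,0,0,0]
  ]
}}

```text
clock: 5.77
position: [455.0, -223.9, 144.3]
ee_rot: [-0.329, 0.864, 0.136, 0.357]
contact_force: [0.2, 0.3, -1.0]
gripper_width: 46.2
grasp_force: 61.7
```

```bash
python3 - <<'E'
from h import *
s=read_state();print(s["joints"].round(2),s["position"])
J=np.load("jar.npz"); a=J["a"]; g=J["c"]+a*3; g[2]=33
R=tgt(a*np.sin(np.pi/4)-np.array([0,0,np.cos(np.pi/4)]),[-a[1],a[0],0]); go(g,R)
# est jar bottom/up from grasp pose change
R0=Rotation.from_quat([-0.33054541,0.86280285,-0.13671499,-0.35723939]); p0=np.array([464.7,-216.4,33.8])
D=Rotation.from_quat(s["ee_rot"])*R0.inv(); print("axis",D.apply(a),"bottom",D.apply(J["c"]-29*a-p0)+s["position"])
d=snap("side","s2.png",crop=(300,100,460,220),scale=4)
E
```

```text
[-0.65  0.35 -0.27 -0.95 -1.02  0.36] [ 455.0221911  -223.91658622  144.32308406]
tcp [ 456.9 -222.5   37.2] shift [   1.9    1.4 -107.1] turn [ 0.01 -0.02  0.02] |turn| 0.03
axis [2.99611804e-03 5.26956892e-04 9.99995373e-01] bottom [ 461.80833979 -216.94833937  106.69191336]
```

View pics/s2.png

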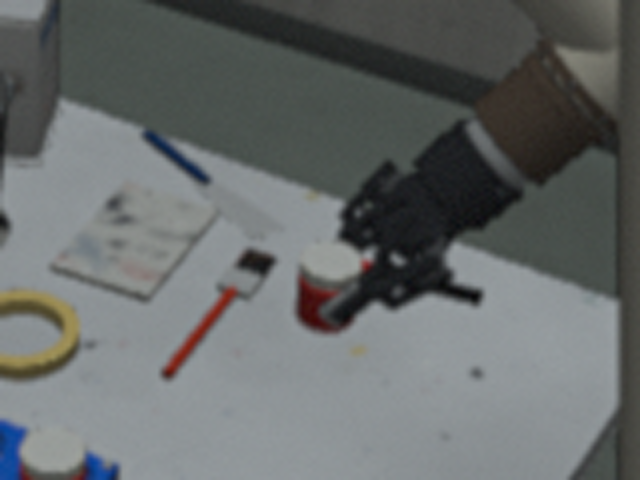

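The jar is upright in the grip. Now I'll lower it.

Request:
{"op": "play_rows", "data": {
  "series": [
    [0,0,-8,0,0,0],
    [0,0,-14,0,0,0],
    [0,0,-14,0,0,0],
    [0,0,-14,0,0,0],
    [0,0,-14,0,0,0],
    [0,0,-14,0,0,0],
    [0,0,-12,0,0,0],
    [0,0,-6,0,0,0],
    [0,0,-3,0,0,0],
    [0,0,-2,0,0,0],
    [0,0,0,0,0,0]
  ]
}}

```text
clock: 6.73
position: [456.5, -222.2, 43.4]
ee_rot: [-0.331, 0.863, 0.137, 0.357]
contact_force: [0.3, 0.3, -0.4]
gripper_width: 46.3
grasp_force: 61.7
```

Request:
{"op": "play_rows", "data": {
  "series": [
    [0,0,-1,0,0,0],
    [0,0,-1,0,0,0],
    [0,0,-1,0,0,0],
    [0,0,-1,0,0,0],
    [0,0,0,0,0,0]
  ]
}}

```text
clock: 7.15
position: [456.1, -222.7, 39.3]
ee_rot: [-0.331, 0.863, 0.137, 0.357]
contact_force: [0.4, 0.7, -1.3]
gripper_width: 46.0
grasp_force: 61.7
```

Request:
{"op": "play_rows", "data": {
  "series": [
    [0,0,-0.8,0,0,0],
    [0,0,-0.8,0,0,0],
    [0,0,0,0,0,0]
  ]
}}

```text
clock: 7.4
position: [456.1, -222.6, 37.6]
ee_rot: [-0.331, 0.863, 0.137, 0.357]
contact_force: [0.3, 0.2, -1.9]
gripper_width: 46.3
grasp_force: 61.7
```

Request:
{"op": "play_rows", "data": {
  "series": [
    [0,0,-0.8,0,0,0],
    [0,0,0,0,0,0]
  ]
}}

```text
clock: 7.57
position: [456.1, -222.6, 36.8]
ee_rot: [-0.331, 0.863, 0.137, 0.357]
contact_force: [-0.2, 0.1, -1.2]
gripper_width: 46.3
grasp_force: 61.7
```

Request:
{"op": "play_rows", "data": {
  "series": [
    [0,0,-0.8,0,0,0],
    [0,0,-0.8,0,0,0],
    [0,0,0,0,0,0]
  ]
}}

```text
clock: 7.82
position: [456.1, -222.5, 35.1]
ee_rot: [-0.331, 0.863, 0.137, 0.357]
contact_force: [-0.8, 0.3, -1.3]
gripper_width: 46.2
grasp_force: 61.7
```

Request:
{"op": "play_rows", "data": {
  "series": [
    [0,0,-0.8,0,0,0],
    [0,0,-0.8,0,0,0],
    [0,0,0,0,0,0]
  ]
}}

```text
clock: 8.07
position: [456.2, -222.6, 34.6]
ee_rot: [-0.331, 0.862, 0.137, 0.358]
contact_force: [-3.2, -0.6, 4.8]
gripper_width: 46.2
grasp_force: 62.6
```

Request:
{"op": "play_rows", "data": {
  "series": [
    [0,0,0,0,0,0],
    [0,0,0,0,0,0],
    [0,0,0,0,0,0],
    [0,0,0,0,0,0],
    [0,0,0,0,0,0],
    [0,0,0,0,0,0]
  ],
  "gripper": 1
}}

```text
clock: 8.57
position: [456.2, -222.6, 33.6]
ee_rot: [-0.331, 0.863, 0.137, 0.357]
contact_force: [-0.3, -0.3, 0.1]
gripper_width: 84.9
grasp_force: 0.0
```

Request:
{"op": "play_rows", "data": {
  "series": [
    [-5,-4.5,7,0,0,0],
    [-8,-7,10.6,0,0,0],
    [-8,-7,10.6,0,0,0],
    [-8,-7,10.6,0,0,0],
    [-8,-7,10.6,0,0,0],
    [-8,-7,10.6,0,0,0],
    [-8,-7,10.6,0,0,0],
    [-4,-3.5,30,0,0,0],
    [0,0,30,-0.6,0.65,0],
    [0,0,30,-0.6,0.65,0],
    [5,4.5,20,-0.6,0.65,0],
    [5,4.5,10,-0.6,0.65,0],
    [5,4.5,0,-0.6,0.65,0],
    [5,4.5,0,-0.6,0.65,0],
    [5,4.5,0,-0.6,0.65,0],
    [5,4.5,0,-0.6,0.65,0],
    [0,0,0,-0.2,0.38,0],
    [0,0,0,0,0,0],
    [0,0,0,0,0,0]
  ]
}}

```text
clock: 10.15
position: [428.9, -245.5, 224.5]
ee_rot: [-0.36, 0.933, 0.001, 0.0]
contact_force: [-0.5, -0.5, 0.7]
gripper_width: 85.3
grasp_force: 0.0
```

```bash
python3 - <<'E'
from h import *
s=read_state();print(s["joints"].round(2),s["position"],Rotation.from_quat(s["ee_rot"]).apply([0,0,1]))
d=snap("wrist","w3.png"); print(w2pix(d,[462,-217,58]),w2pix(d,[462,-217,0]))
E
```

```text
[-0.19  0.19 -0.35 -0.   -1.03 -0.64] [ 428.90887355 -245.48461166  224.54197741] [-7.37753055e-04  2.01527913e-03 -9.99997697e-01]
(np.float64(325.1244794063721), np.float64(227.17124015207241)) (np.float64(325.1373516585473), np.float64(204.34338969188906))
```

View pics/w3.png

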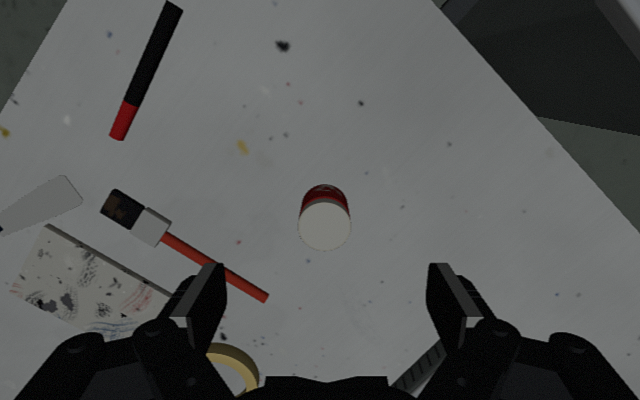

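The jar stands upright, with its lid centre at px (325,225), within about 2 mm of where I predicted. Now I'll take it from above.

Request:
{"op": "play_rows", "data": {
  "series": [
    [8,6.9,0,0,0,0],
    [8,6.9,-10,0,0,0],
    [8,6.9,-18,0,0,0],
    [8.4,6.8,-24,0,0,0],
    [0,0,-24,0,0,0],
    [0,0,-24,0,0,0],
    [0,0,-24,0,0,0],
    [0,0,-20,0,0,0],
    [0,0,-14,0,0,0],
    [0,0,-8,0,0,0],
    [0,0,0,0,0,0],
    [0,0,0,0,0,0]
  ]
}}

```text
clock: 11.2
position: [461.9, -218.2, 58.2]
ee_rot: [-0.359, 0.933, 0.001, -0.0]
contact_force: [0.1, 0.5, -0.2]
gripper_width: 85.6
grasp_force: 0.0
```

Request:
{"op": "play_rows", "data": {
  "series": [
    [0,0,0,0,0,0],
    [0,0,0,0,0,0],
    [0,0,0,0,0,0],
    [0,0,0,0,0,0],
    [0,0,0,0,0,0],
    [0,0,0,0,0,0],
    [0,0,0,0,0,0]
  ],
  "gripper": 0
}}

```text
clock: 11.78
position: [462.4, -218.2, 59.6]
ee_rot: [-0.36, 0.933, 0.0, 0.001]
contact_force: [-1.8, 2.0, 6.4]
gripper_width: 46.3
grasp_force: 62.0
```

```bash
python3 - <<'E'
from h import *
s=read_state();print(s["position"],s["ee_rot"],s["gripper_width"])
c=np.array([579.9,107.0]); f=np.radians(4.9); X=np.array([np.cos(f),np.sin(f)]); Y=np.array([-X[1],X[0]])
for n,(x,y) in dict(p4=(38,76),p6=(38,-76),knob=(-120,0)).items(): print(n,c+x*X+y*Y)
E
```

```text
[ 462.35022749 -218.22013836   59.61824979] [-3.59839605e-01  9.33013946e-01  1.46643734e-04  6.43325915e-04] 46.294820292378695
p4 [611.2694351  185.96808559]
p6 [624.25280741  34.52360057]
knob [460.33856446  96.74996922]
```

Request:
{"op": "play_rows", "data": {
  "series": [
    [0,0,12,0,0,0],
    [0,0,24,0,0,0],
    [0,0,30,0,0,0],
    [0,0,30,0,0,0],
    [8,14,24,0,0,0.1],
    [13,23,15,0,0,0.15],
    [13,23,15,0,0,0.15],
    [13,23,15,0,0,0.15],
    [13,23,5,0,0,0.15],
    [13,23,0,0,0,0.15],
    [13,23,0,0,0,0.15],
    [13,23,0,0,0,0.15],
    [13,23,0,0,0,0.15],
    [13,21,0,0,0,0],
    [0,0,0,0,0,0],
    [0,0,0,0,0,0]
  ]
}}

```text
clock: 13.12
position: [586.5, 1.9, 227.6]
ee_rot: [-0.423, 0.906, 0.001, -0.001]
contact_force: [-0.4, 0.3, -1.0]
gripper_width: 45.6
grasp_force: 61.7
```

```bash
python3 - <<'E'
from h import *
s=read_state();print(s["clock"],s["position"],s["ee_rot"],s["gripper_width"])
d=snap("wrist","w4.png",scale=1.25); np.save("w4.npy",d,allow_pickle=True); print(w2pix(d,[624,34.5,84]),w2pix(d,[611,186,84]),w2pix(d,[460,97,111]))
E
```

```text
13.1167 [586.45316115   1.92486306 227.5540149 ] [-0.42292696  0.90616245  0.00117264 -0.00101779] 45.639953775737176
(np.float64(316.75078870195307), np.float64(245.00707137078044)) (np.float64(434.20766030944174), np.float64(349.8719950268827)) (np.float64(551.9038026408145), np.float64(187.75288831897032))
```

View pics/w4.png

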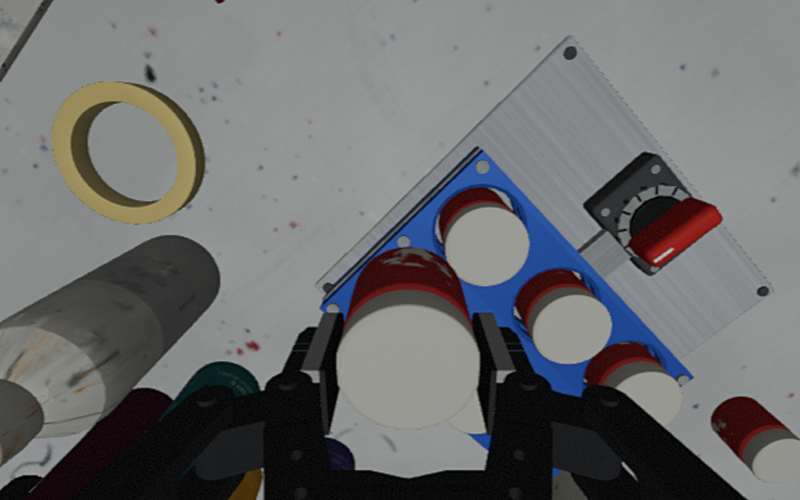

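The wrist view shows the platform corners at (570,37), (318,288) and (775,290), the lids of pockets 3 and 2 at (487,244) and (569,317), and the knob bar from (712,215) to (640,262) with its white line at lower left. I'll fit the shaker pose from these.

```bash
python3 - <<'E'
from h import *
from scipy.optimize import least_squares
d=np.load("w4.npy",allow_pickle=True).item()
obs=[((-158,-120,56),(570,35)),((78,-120,56),(316,289)),((-158,120,56),(777,291)),((-38,-76,114),(487,244)),((-38,0,114),(569,317))]
def P(q,m): 
    c,s=np.cos(q[2]),np.sin(q[2]); return [q[0]+c*m[0]-s*m[1],q[1]+s*m[0]+c*m[1],m[2]]
for sub in (obs[:3],obs):
    r=least_squares(lambda q:np.ravel([np.array(w2pix(d,P(q,m)))*1.25-o for m,o in sub]),[580,107,.085])
    q=r.x; print(q,np.degrees(q[2]),r.fun.round(1)); print("p6",P(q,(38,-76,0)),"p4",P(q,(38,76,0)),"knob",P(q,(-120,0,0)))
for u,v in((487,244),(569,317)): print("lid",pix2w(d,u/1.25,v/1.25,114))
A=pix2w(d,640/1.25,262/1.25,111.5);B=pix2w(d,712/1.25,215/1.25,111.5);print(A,B,"bar ang",np.degrees(np.arctan2(*(A-B)[[1,0]])),np.linalg.norm(A-B))
# refine nest edge in top view
E
```

```text
[5.82423326e+02 1.09141876e+02 9.04104588e-02] 5.180137715465657 [ 1.  -0.5 -2.8  1.3  1.6  0.2]
p6 [np.float64(627.129963011385), np.float64(36.88319700577925), 0] p4 [np.float64(613.4062874498819), np.float64(188.26239217170223), 0] knob [np.float64(462.91343551868715), np.float64(98.30739499191507), 0]
[5.81424631e+02 1.06128118e+02 8.82223075e-02] 5.054765880876524 [ 0.4 -5.8 -4.7 -2.8  1.  -3.  -0.2  0.5  3.  12.6]
p6 [np.float64(625.9730478170209), np.float64(33.771787552313356), 0] p4 [np.float64(612.5806454288218), np.float64(185.18064977072038), 0] knob [np.float64(461.8913187906298), np.float64(95.55516881062566), 0]
lid [549.99567671  26.93137762 114.        ]
lid [540.28176401  94.57716755 114.        ]
[489.90794608  92.93298543 111.5       ] [445.29642586  94.32624049 111.5       ] bar ang -1.7888136479415861 44.633271175616194
```

```bash
python3 - <<'E'
from h import *
im=cv2.imread("pics/top0.png"); d=get_image("top"); hsv=cv2.cvtColor(im,cv2.COLOR_BGR2HSV)
blue=cv2.inRange(hsv,(100,110,50),(125,255,255)); m=np.zeros_like(blue); m[205:295,275:395]=blue[205:295,275:395]
hull=cv2.convexHull(np.vstack([c for c in cv2.findContours(m,0,1)[0] if cv2.contourArea(c)>20]))
H=np.zeros_like(blue); cv2.fillConvexPoly(H,hull,255); H=cv2.erode(H,np.ones((5,5)))
hole=H&~m
n,l,st,ce=cv2.connectedComponentsWithStats(hole)
for i in range(1,n):
    if st[i,4]>100: 
        c=(ce[i]+.5)/1.25-.5; print(st[i],ce[i].round(1),pix2w(d,*c,84)[:2].round(1),pix2w(d,*c,114)[:2].round(1))
# white lids
for (x0,y0,x1,y1) in((318,218,346,246),(286,254,314,284),(320,252,348,280),(354,248,384,278),(210,280,232,310)):
    s=hsv[y0:y1,x0:x1]; w=cv2.inRange(s,(0,0,120),(180,60,255))
    if x0==210: continue
    n,l,st,ce=cv2.connectedComponentsWithStats(w); i=1+st[1:,4].argmax(); c=(ce[i]+[x0,y0]+.5)/1.25-.5; print("lid",st[i],pix2w(d,*c,114)[:2].round(1))
E
```

```text
[354 219  25  23 440] [366.  229.8] [623.9  34. ] [620.1  32.2]
[320 220  25  25 486] [331.9 231.9] [619.3 111.1] [615.6 107.2]
[289 224  22  24 408] [299.6 235.5] [611.  183.9] [607.6 178.1]
[356 251  25  25 486] [368.3 262.7] [549.5  28.6] [547.7  26.9]
[322 254  26  25 495] [334.5 265.7] [542.8 104.5] [541.2 100.7]
[288 257  26  24 500] [300.6 268.4] [536.7 180.3] [535.3 174.6]
lid [  2   2  22  23 376] [618. 110.]
lid [  2   4  22  23 384] [535.8 178.2]
lid [  2   3  24  23 397] [542.4 103.5]
lid [  3   3  24  24 409] [549.   28.1]
```

Request:
{"op": "play_rows", "data": {
  "series": [
    [7.7,6.6,0,0,0,0],
    [7.7,6.6,0,0,0,0],
    [7.7,6.6,-5,0,0,0],
    [7.7,6.6,-14,0,0,0],
    [7.7,6.6,-20,0,0,0],
    [0,0,-20,0,0,0],
    [0,0,-14,0,0,0],
    [0,0,-4,0,0,0],
    [0,0,0,0,0,0],
    [0,0,0,0,0,0]
  ]
}}

```text
clock: 14.05
position: [625.6, 34.0, 151.1]
ee_rot: [-0.422, 0.906, 0.001, -0.0]
contact_force: [0.7, 1.0, -0.7]
gripper_width: 45.7
grasp_force: 61.7
```

```bash
python3 - <<'E'
from h import *
s=read_state();print(s["position"])
d=snap("wrist","w5.png"); np.save("w5.npy",d,allow_pickle=True); print(w2pix(d,[625,34.8,84]),w2pix(d,np.r_[s["position"][:2],s["position"][2]-59.6]),w2pix(d,np.r_[s["position"][:2],s["position"][2]-1.6]))
E
```

```text
[625.5789102   34.02270521 151.13345313]
(np.float64(328.4525679024141), np.float64(228.73817361777398)) (np.float64(326.86008498269484), np.float64(233.98963225938033)) (np.float64(327.459082563732), np.float64(296.4535684171782))
```

View pics/w5.png

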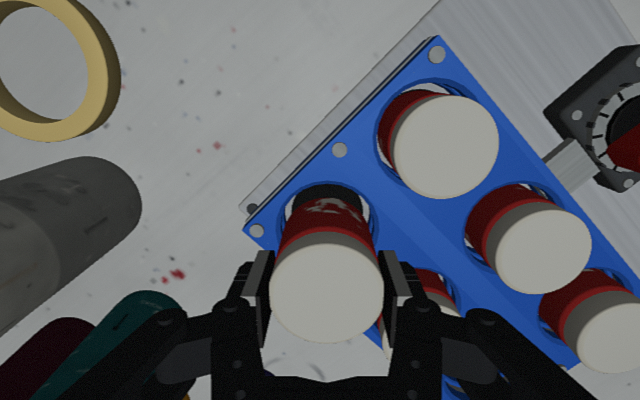

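The pocket 6 rim arc is visible around px (285–378, 180–225), and the jar sits slightly left of its centre. I'll fit the rim next.

```bash
python3 - <<'E'
from h import *
from scipy.optimize import least_squares
d=np.load("w5.npy",allow_pickle=True).item(); hsv=cv2.cvtColor(d["image"],cv2.COLOR_RGB2HSV)
blue=cv2.inRange(hsv,(100,120,60),(125,255,255)); 
c0=np.array([625,34.8])
def rim(c0,arc):
    best=None
    def edge(t):
        # along ray from center outwards find nonblue->blue transition
        rs=np.arange(20,36,.25); px=[w2pix(d,[c0[0]+r*np.cos(t),c0[1]+r*np.sin(t),84]) for r in rs]
        b=[blue[int(round(v)),int(round(u))]>0 if 0<=u<640 and 0<=v<400 else False for u,v in px]
        for i in range(len(b)-12):
            if all(b[i:i+12]): return rs[i]
    T=[(t,edge(t)) for t in np.radians(arc)]; T=np.array([x for x in T if x[1] and x[1]>20.5])
    pts=c0+T[:,1:]*np.c_[np.cos(T[:,0]),np.sin(T[:,0])]
    f=least_squares(lambda q:np.linalg.norm(pts-q[:2],axis=1)-q[2],[*c0,27.5],loss="soft_l1"); g=least_squares(lambda q:np.linalg.norm(pts-q,axis=1)-27.5,c0,loss="soft_l1")
    print(len(T),f.x.round(1),g.x.round(1),np.abs(g.fun).mean().round(2), np.degrees(T[:,0]).round().astype(int).tolist(),T[:,1].tolist())
rim(c0,np.arange(120,341,8))
rim(np.array([549,28.]),np.arange(100,300,10))
E
```

```text
28 [625.4  33.6  26.5] [626.2  34.5] 0.88 [120, 128, 136, 144, 152, 160, 168, 176, 184, 192, 200, 208, 216, 224, 232, 240, 248, 256, 264, 272, 280, 288, 296, 304, 312, 320, 328, 336] [28.0, 25.5, 25.5, 23.0, 22.75, 24.75, 26.25, 26.5, 26.5, 26.25, 26.75, 26.75, 27.5, 26.75, 27.25, 27.0, 27.5, 27.75, 27.75, 28.0, 28.0, 28.25, 27.25, 26.0, 25.5, 27.5, 27.5, 29.75]
14 [554.3  33.6  33. ] [550.6  28.5] 0.96 [160, 170, 180, 190, 200, 210, 220, 230, 240, 250, 260, 270, 280, 290] [31.0, 28.75, 26.25, 24.75, 24.75, 25.25, 25.75, 25.25, 26.25, 27.0, 27.0, 27.25, 27.25, 28.0]
```

Request:
{"op": "play_rows", "data": {
  "series": [
    [-0.5,0.5,-4,0,0,0],
    [0,0,-4,0,0,0],
    [0,0,-3,0,0,0],
    [0,0,-3,0,0,0],
    [0,0,-2,0,0,0],
    [0,0,0,0,0,0]
  ]
}}

```text
clock: 14.6
position: [624.2, 34.3, 134.7]
ee_rot: [-0.422, 0.907, 0.001, -0.001]
contact_force: [0.2, 0.1, -1.1]
gripper_width: 45.8
grasp_force: 61.7
```

Request:
{"op": "play_rows", "data": {
  "series": [
    [0,0,-4,0,0,0],
    [0,0,-4,0,0,0],
    [0,0,-4,0,0,0],
    [0,0,-3,0,0,0],
    [0,0,-1,0,0,0],
    [0,0,-1,0,0,0],
    [0,0,0,0,0,0]
  ]
}}

```text
clock: 15.18
position: [624.6, 34.4, 118.1]
ee_rot: [-0.422, 0.906, 0.001, -0.001]
contact_force: [-0.2, 0.5, -0.7]
gripper_width: 46.1
grasp_force: 61.7
```

Request:
{"op": "play_rows", "data": {
  "series": [
    [0,0,-0.8,0,0,0],
    [0,0,-0.8,0,0,0],
    [0,0,-0.6,0,0,0],
    [0,0,0,0,0,0]
  ]
}}

```text
clock: 15.52
position: [624.5, 34.4, 116.0]
ee_rot: [-0.422, 0.907, 0.001, -0.0]
contact_force: [0.1, 0.4, -2.3]
gripper_width: 46.1
grasp_force: 61.7
```

Request:
{"op": "play_rows", "data": {
  "series": [
    [0,0,-0.6,0,0,0],
    [0,0,-0.6,0,0,0],
    [0,0,0,0,0,0]
  ]
}}

```text
clock: 15.77
position: [624.6, 34.4, 115.7]
ee_rot: [-0.422, 0.906, 0.001, -0.0]
contact_force: [-2.0, -0.2, 3.5]
gripper_width: 46.1
grasp_force: 62.1
```

Request:
{"op": "play_rows", "data": {
  "series": [
    [0,0,-0.6,0,0,0],
    [0,0,0,0,0,0]
  ]
}}

```text
clock: 15.93
position: [624.7, 34.4, 115.7]
ee_rot: [-0.422, 0.906, 0.001, -0.0]
contact_force: [-3.0, -0.7, 6.3]
gripper_width: 46.0
grasp_force: 62.4
```

Request:
{"op": "play_rows", "data": {
  "series": [
    [0,0,0,0,0,0],
    [0,0,0,0,0,0],
    [0,0,0,0,0,0],
    [0,0,0,0,0,0],
    [0,0,0,0,0,0],
    [0,0,0,0,0,0]
  ],
  "gripper": 1
}}

```text
clock: 16.43
position: [624.6, 34.3, 114.1]
ee_rot: [-0.422, 0.906, 0.001, -0.0]
contact_force: [-0.1, -0.4, -0.4]
gripper_width: 85.4
grasp_force: 0.0
```

Request:
{"op": "play_rows", "data": {
  "series": [
    [0,0,4,0,0,0],
    [0,0,10,0,0,0],
    [0,0,20,0,0,0],
    [0,0,30,0,0,0],
    [0,0,30,0,0,0],
    [-10,15,16,0,0,0],
    [-15,28,0,0,0,0],
    [-15,28,0,0,0,0],
    [-15,28,0,0,0,0],
    [-15,28,0,0,0,0],
    [-15,28,0,0,0,0],
    [-15,28,0,0,0,0],
    [-15,28,0,0,0,0],
    [-15,28,0,0,0,0],
    [-15,28,0,0,0,0],
    [-15,25,0,0,0,0],
    [-15,0,0,0,0,0],
    [0,0,0,0,0,0],
    [0,0,0,0,0,0]
  ]
}}

```text
clock: 18.02
position: [449.3, 326.8, 225.4]
ee_rot: [-0.423, 0.906, 0.001, 0.0]
contact_force: [0.2, 0.3, 0.1]
gripper_width: 85.5
grasp_force: 0.0
```

```bash
python3 - <<'E'
from h import *
s=read_state(); print(s["position"],s["ee_rot"],s["joints"].round(2))
d=get_image("wrist"); np.save("w6.npy",d,allow_pickle=True); cv2.imwrite("pics/w6.png",d["image"][...,::-1])
p=np.array(w2pix(d,[477.6,359,58])); r=(np.array(w2pix(d,[477.6,359+24,58]))-p); R=np.linalg.norm(r); print("pred",p,R)
g=cv2.GaussianBlur(cv2.cvtColor(d["image"],cv2.COLOR_RGB2GRAY),(3,3),0)
c=cv2.HoughCircles(g,cv2.HOUGH_GRADIENT,1,10,param1=60,param2=12,minRadius=int(R-2),maxRadius=int(R+4))
for q in (c[0] if c is not None else [])[:8]:
    if np.hypot(*(q[:2]-p))<25: print(q,pix2w(d,q[0],q[1],58))
hsv=cv2.cvtColor(d["image"],cv2.COLOR_RGB2HSV); red=cv2.inRange(hsv,(0,120,40),(10,255,255))|cv2.inRange(hsv,(170,120,40),(180,255,255))
red[:, :int(p[0]-50)]=0; red[:,int(p[0]+50):]=0; red[:int(p[1])-60]=0; red[int(p[1])+50:]=0; print(cv2.boundingRect(red))
E
```

```text
[449.26527116 326.78593052 225.36628157] [-4.23018282e-01  9.06120561e-01  9.93707839e-04  2.72684418e-04] [ 0.92  0.29 -0.21 -0.   -1.07 -1.62]
pred [325.26971503 225.90588873] 25.41056248156688
(303, 187, 53, 29)
```

```bash
python3 - <<'E'
from h import *
from scipy.optimize import least_squares
d=np.load("w6.npy",allow_pickle=True).item(); hsv=cv2.cvtColor(d["image"],cv2.COLOR_RGB2HSV)
red=cv2.inRange(hsv,(0,120,40),(10,255,255))|cv2.inRange(hsv,(170,120,40),(180,255,255)); sub=np.zeros_like(red); sub[170:280,275:375]=red[170:280,275:375]
n,l,st,ce=cv2.connectedComponentsWithStats(sub); i=1+st[1:,4].argmax(); print(st[i]); x,y,w,h=st[i][:4]
T=np.linspace(0,2*np.pi,60)
def box(c): # visible red outline extremes: base circle & z=44 circle
    P=np.array([w2pix(d,[c[0]+24*np.cos(t),c[1]+24*np.sin(t),z]) for z in(0,44) for t in T]); return P[:,0].min(),P[:,0].max(),P[:,1].min()
f=least_squares(lambda c:np.array(box(c))-[x,x+w-1,y],[477.6,359]); print(f.x,f.fun)
E
```

```text
[303 187  53  29 520]
[478.9789146 365.9966355] [ 0.10457142 -0.10471827 -0.0057533 ]
```

```bash
python3 - <<'E'
from h import *
d=np.load("w6.npy",allow_pickle=True).item(); im=d["image"]
for v in range(176,264,2): print(v,im[v,329].tolist(),end=" ")
print()
for u in range(292,366,2): print(u,im[228,u].tolist(),end=" ")
E
```

```text
176 [118, 121, 120] 178 [117, 119, 119] 180 [118, 121, 121] 182 [119, 121, 120] 184 [119, 122, 122] 186 [101, 98, 98] 188 [39, 4, 3] 190 [41, 5, 4] 192 [43, 6, 9] 194 [43, 5, 7] 196 [45, 5, 8] 198 [48, 8, 6] 200 [80, 21, 21] 202 [54, 56, 52] 204 [59, 58, 53] 206 [128, 126, 120] 208 [125, 126, 121] 210 [125, 126, 121] 212 [126, 127, 122] 214 [126, 128, 123] 216 [127, 127, 122] 218 [125, 127, 122] 220 [126, 127, 121] 222 [126, 127, 122] 224 [126, 127, 122] 226 [127, 127, 122] 228 [126, 126, 121] 230 [125, 126, 121] 232 [125, 127, 122] 234 [125, 126, 122] 236 [124, 125, 121] 238 [126, 127, 123] 240 [126, 126, 122] 242 [124, 126, 120] 244 [125, 126, 122] 246 [125, 125, 121] 248 [125, 126, 121] 250 [125, 127, 123] 252 [119, 118, 110] 254 [121, 124, 124] 256 [123, 126, 124] 258 [122, 124, 124] 260 [120, 123, 123] 262 [122, 125, 124] 
292 [118, 120, 120] 294 [117, 118, 118] 296 [117, 119, 119] 298 [119, 121, 120] 300 [112, 112, 107] 302 [124, 125, 117] 304 [126, 127, 123] 306 [125, 126, 121] 308 [126, 127, 122] 310 [125, 126, 121] 312 [127, 127, 123] 314 [125, 127, 121] 316 [125, 126, 121] 318 [126, 127, 122] 320 [127, 126, 122] 322 [126, 126, 122] 324 [125, 127, 123] 326 [125, 126, 121] 328 [126, 127, 122] 330 [127, 128, 123] 332 [126, 127, 123] 334 [125, 126, 121] 336 [123, 124, 120] 338 [126, 127, 124] 340 [126, 128, 122] 342 [124, 126, 121] 344 [125, 126, 122] 346 [126, 125, 122] 348 [126, 126, 122] 350 [125, 126, 120] 352 [117, 117, 110] 354 [122, 124, 124] 356 [120, 123, 122] 358 [119, 122, 120] 360 [121, 124, 123] 362 [119, 123, 122] 364 [122, 125, 124]
```

Request:
{"op": "play_rows", "data": {
  "series": [
    [7.3,8.6,0,0,0,0],
    [7.3,8.6,-10,0,0,0],
    [7.3,8.6,-18,0,0,0],
    [7.4,8.7,-24,0,0,0],
    [0,0,-24,0,0,0],
    [0,0,-24,0,0,0],
    [0,0,-24,0,0,0],
    [0,0,-20,0,0,0],
    [0,0,-14,0,0,0],
    [0,0,-9,0,0,0],
    [0,0,0,0,0,0],
    [0,0,0,0,0,0]
  ]
}}

```text
clock: 19.07
position: [479.7, 360.6, 57.5]
ee_rot: [-0.422, 0.907, 0.001, -0.0]
contact_force: [-0.3, -0.0, 0.6]
gripper_width: 85.5
grasp_force: 0.0
```

Request:
{"op": "play_rows", "data": {
  "series": [
    [0,0,0,0,0,0],
    [0,0,0,0,0,0],
    [0,0,0,0,0,0],
    [0,0,0,0,0,0],
    [0,0,0,0,0,0],
    [0,0,0,0,0,0],
    [0,0,0,0,0,0]
  ],
  "gripper": 0
}}

```text
clock: 19.65
position: [479.5, 361.8, 58.9]
ee_rot: [-0.423, 0.906, 0.001, 0.001]
contact_force: [-0.5, -0.4, 6.4]
gripper_width: 45.9
grasp_force: 62.1
```

Request:
{"op": "play_rows", "data": {
  "series": [
    [0,0,10,0,0,0],
    [0,0,22,0,0,0],
    [0,0,28,0,0,0],
    [0,0,28,0,0,0],
    [8,-10,25,0,0,0],
    [14,-19,15,0,0,0],
    [16,-21,0,0,0,0],
    [16,-21,0,0,0,0],
    [16,-21,0,0,0,0],
    [16,-21,0,0,0,0],
    [16,-21,0,0,0,0],
    [16,-21,-5,0,0,0],
    [14.5,-21,-10,0,0,0],
    [0,0,-12,0,0,0],
    [0,0,-8,0,0,0],
    [0,0,0,0,0,0],
    [0,0,0,0,0,0]
  ]
}}

```text
clock: 21.07
position: [610.7, 185.1, 149.9]
ee_rot: [-0.423, 0.906, 0.001, -0.001]
contact_force: [0.0, 0.4, -1.5]
gripper_width: 45.6
grasp_force: 61.8
```

```bash
python3 - <<'E'
from h import *
from scipy.optimize import least_squares
s=read_state(); print(s["clock"],s["position"])
d=get_image("wrist"); np.save("w7.npy",d,allow_pickle=True); cv2.imwrite("pics/w7.png",d["image"][...,::-1])
hsv=cv2.cvtColor(d["image"],cv2.COLOR_RGB2HSV); blue=cv2.inRange(hsv,(100,120,60),(125,255,255)); c0=np.array([611.7,185.5])
def edge(t):
    rs=np.arange(20,36,.25); px=[w2pix(d,[c0[0]+r*np.cos(t),c0[1]+r*np.sin(t),84]) for r in rs]
    b=[blue[int(round(v)),int(round(u))]>0 if 0<=u<640 and 0<=v<400 else False for u,v in px]
    for i in range(len(b)-12):
        if all(b[i:i+12]): return rs[i]
T=[(t,edge(t)) for t in np.radians(np.arange(130,341,8))]; T=np.array([x for x in T if x[1] and x[1]>20.5])
pts=c0+T[:,1:]*np.c_[np.cos(T[:,0]),np.sin(T[:,0])]
for r in(26.8,27.5): print(least_squares(lambda q:np.linalg.norm(pts-q,axis=1)-r,c0,loss="soft_l1").x)
print(np.degrees(T[:,0]).round().astype(int).tolist(),T[:,1].tolist())
E
```

```text
21.0667 [610.73444947 185.12749651 149.89027112]
[612.00401389 185.33049408]
[612.5629247  185.93175269]
[130, 138, 146, 154, 162, 170, 178, 186, 194, 202, 210, 218, 226, 234, 242, 250, 258, 266, 274, 282, 290, 298, 306, 314, 322, 330, 338] [26.75, 26.25, 24.5, 23.75, 25.5, 27.0, 26.75, 27.0, 26.5, 26.75, 26.5, 26.75, 26.75, 26.75, 26.75, 26.5, 27.0, 27.25, 27.5, 27.25, 27.5, 26.25, 25.25, 24.25, 25.0, 27.25, 29.0]
```

View pics/w7.png

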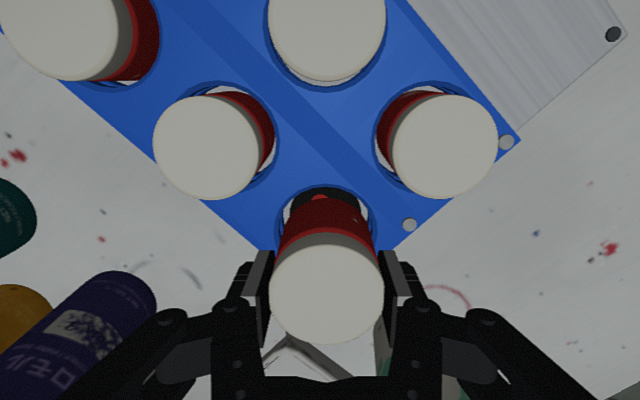

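The jar at px (325,230) is nearly centred in the pocket 4 rim. I'll correct by about 1 mm and lower it. That was my tenth picture, so from here I'll check numerically only.

Request:
{"op": "play_rows", "data": {
  "series": [
    [0.6,0.2,-4,0,0,0],
    [0,0,-4,0,0,0],
    [0,0,-3,0,0,0],
    [0,0,-3,0,0,0],
    [0,0,-2,0,0,0],
    [0,0,0,0,0,0]
  ]
}}

```text
clock: 21.62
position: [611.6, 185.0, 133.6]
ee_rot: [-0.422, 0.906, 0.001, -0.001]
contact_force: [-0.8, -0.7, -0.8]
gripper_width: 45.9
grasp_force: 61.8
```

Request:
{"op": "play_rows", "data": {
  "series": [
    [0,0,-4,0,0,0],
    [0,0,-4,0,0,0],
    [0,0,-4,0,0,0],
    [0,0,-3,0,0,0],
    [0,0,0,0,0,0]
  ]
}}

```text
clock: 22.03
position: [611.5, 184.8, 118.2]
ee_rot: [-0.422, 0.907, 0.001, -0.001]
contact_force: [-0.4, 0.8, -1.2]
gripper_width: 46.2
grasp_force: 61.8
```

Request:
{"op": "play_rows", "data": {
  "series": [
    [0,0,-0.8,0,0,0],
    [0,0,-0.8,0,0,0],
    [0,0,-0.8,0,0,0],
    [0,0,-0.6,0,0,0],
    [0,0,0,0,0,0]
  ]
}}

```text
clock: 22.45
position: [611.9, 185.1, 116.3]
ee_rot: [-0.422, 0.906, 0.001, -0.0]
contact_force: [1.0, 0.4, -1.8]
gripper_width: 46.4
grasp_force: 61.8
```

Request:
{"op": "play_rows", "data": {
  "series": [
    [0,0,-0.6,0,0,0],
    [0,0,-0.6,0,0,0],
    [0,0,0,0,0,0]
  ]
}}

```text
clock: 22.7
position: [611.9, 185.1, 115.0]
ee_rot: [-0.422, 0.907, 0.001, -0.0]
contact_force: [0.5, -0.8, -1.5]
gripper_width: 45.9
grasp_force: 61.8
```

Request:
{"op": "play_rows", "data": {
  "series": [
    [0,0,-0.6,0,0,0],
    [0,0,-0.6,0,0,0],
    [0,0,0,0,0,0]
  ]
}}

```text
clock: 22.95
position: [611.9, 185.1, 114.9]
ee_rot: [-0.422, 0.906, 0.001, -0.0]
contact_force: [-3.3, -0.4, 4.9]
gripper_width: 45.7
grasp_force: 62.3
```

Request:
{"op": "play_rows", "data": {
  "series": [
    [0,0,0,0,0,0],
    [0,0,0,0,0,0],
    [0,0,0,0,0,0],
    [0,0,0,0,0,0],
    [0,0,0,0,0,0],
    [0,0,0,0,0,0]
  ],
  "gripper": 1
}}

```text
clock: 23.45
position: [612.0, 185.1, 113.8]
ee_rot: [-0.422, 0.906, 0.001, -0.0]
contact_force: [0.3, 0.1, -0.1]
gripper_width: 85.5
grasp_force: 0.0
```

Request:
{"op": "play_rows", "data": {
  "series": [
    [0,0,4,0,0,0],
    [0,0,10,0,0,0],
    [0,0,20,0,0,0],
    [0,0,30,0,0,0],
    [0,0,30,0,0,0.5],
    [-8,-6,16,0,0,1],
    [-10,-8,0,0,0,1],
    [-10,-8,0,0,0,1],
    [-10,-8,0,0,0,1],
    [-10,-8,0,0,0,1],
    [-10,-8,0,0,0,1],
    [-10,-8,0,0,0,1],
    [-10,-8,0,0,0,1],
    [-10,-9,0,0,0,1],
    [-10,-9,0,0,0,1],
    [-10,-9,0,0,0,1],
    [0,0,0,0,0,1],
    [0,0,0,0,0,1],
    [0,0,0,0,0,1],
    [0,0,0,0,0,1]
  ]
}}

```text
clock: 25.12
position: [504.1, 96.0, 225.2]
ee_rot: [0.949, -0.315, 0.0, 0.0]
contact_force: [0.3, -0.5, -0.6]
gripper_width: 85.3
grasp_force: 0.0
```

Request:
{"op": "play_rows", "data": {
  "series": [
    [0,0,0,0,0,1],
    [0,0,0,0,0,1],
    [0,0,0,0,0,1],
    [0,0,0,0,0,1],
    [0,0,0,0,0,1],
    [0,0,0,0,0,0.8],
    [0,0,0,0,0,0],
    [0,0,0,0,0,0]
  ]
}}

```text
clock: 25.78
position: [504.1, 96.1, 224.8]
ee_rot: [1.0, -0.021, 0.001, 0.001]
contact_force: [0.2, 0.7, 1.3]
gripper_width: 85.6
grasp_force: 0.0
```

```bash
python3 - <<'E'
from h import *
s=read_state(); y=Rotation.from_quat(s["ee_rot"]).apply([0,1,0]); print(s["clock"],s["position"],"yang",np.degrees(np.arctan2(y[1],y[0])),s["joints"].round(2))
d=get_image("wrist"); np.save("w8.npy",d,allow_pickle=True)
print("pred",w2pix(d,[461.3,96,111.5])); hsv=cv2.cvtColor(d["image"],cv2.COLOR_RGB2HSV)
red=cv2.inRange(hsv,(0,130,60),(9,255,255))|cv2.inRange(hsv,(172,130,60),(180,255,255))
n,l,st,ce=cv2.connectedComponentsWithStats(red)
for i in range(1,n):
    if st[i,4]>150: print(i,st[i],ce[i].round(1), d["image"][l==i].mean(0).round())
E
```

```text
25.7833 [504.12757066  96.13616787 224.75243098] yang -92.36711676734286 [ 0.51  0.22 -0.31  0.   -1.04  1.02]
pred (np.float64(328.1834055604584), np.float64(255.81304907131107))
2 [186   2  30  76 197] [207.4  44.1] [76. 20. 19.]
15 [193 122  48  52 155] [226.4 139.2] [78. 20. 19.]
19 [316 225  21  55 883] [326.2 252. ] [114.  23.  20.]
```

```bash
cat > knob.py <<'E'
from h import *
from scipy.optimize import minimize
def fit(d,x0,roi):
    hsv=cv2.cvtColor(d["image"],cv2.COLOR_RGB2HSV); red=cv2.inRange(hsv,(0,110,40),(10,255,255))|cv2.inRange(hsv,(170,110,40),(180,255,255))
    m=np.zeros_like(red); a,b,c,e=roi; m[b:e,a:c]=red[b:e,a:c]
    n,l,st,ce=cv2.connectedComponentsWithStats(m); i=1+st[1:,4].argmax(); ys,xs=np.where(l==i)
    S=8; M=np.zeros((400*S//2,640*S//2),np.uint8) 
    hull=cv2.convexHull(np.c_[xs,ys].astype(np.float32))
    def draw(h):
        im=np.zeros(((e-b)*S,(c-a)*S),np.uint8); cv2.fillConvexPoly(im,((h.reshape(-1,2)-[a,b]+.5)*S).round().astype(np.int32),1); return im
    H=draw(hull)
    def cost(q):
        th=np.radians(q[2]); P=[w2pix(d,[q[0]+np.cos(th)*u-np.sin(th)*v,q[1]+np.sin(th)*u+np.cos(th)*v,z]) for u in(-23,23) for v in(-7,7) for z in(89,111.5)]
        B=draw(cv2.convexHull(np.array(P,np.float32))); return 1-(H&B).sum()/(H|B).sum()
    r=min((minimize(cost,[x0[0],x0[1],t],method="Nelder-Mead",options=dict(initial_simplex=[[x0[0]+i,x0[1]+j,t+k] for i,j,k in((0,0,0),(3,0,0),(0,3,0),(0,0,6))])) for t in(x0[2]-5,x0[2]+5)),key=lambda r:r.fun)
    return r.x,r.fun,st[i]
E
python3 - <<'E'
from knob import *
d=np.load("w8.npy",allow_pickle=True).item()
print(fit(d,[461.3,96,-2],(290,200,370,300)))
E
```

```text
(array([461.76901666,  97.41656817,   0.6745306 ]), np.float64(0.11768911942215865), array([ 315,  215,   22,   65, 1096], dtype=int32))
```

Request:
{"op": "play_rows", "data": {
  "series": [
    [-10.6,0.1,0,0,0,0.25],
    [-10.6,0.1,-5,0,0,0],
    [-10.7,0.1,-12,0,0,0],
    [-10.7,0.2,-20,0,0,0],
    [0,0,-20,0,0,0],
    [0,0,-20,0,0,0],
    [0,0,-16,0,0,0],
    [0,0,-10,0,0,0],
    [0,0,-7,0,0,0],
    [0,0,0,0,0,0],
    [0,0,0,0,0,0]
  ],
  "gripper": 0.5
}}

```text
clock: 26.75
position: [461.3, 96.6, 114.2]
ee_rot: [1.0, -0.006, 0.0, 0.001]
contact_force: [-0.1, -0.6, 0.9]
gripper_width: 42.3
grasp_force: 0.0
```

Request:
{"op": "play_rows", "data": {
  "series": [
    [0,0,0,0,0,0],
    [0,0,0,0,0,0],
    [0,0,0,0,0,0],
    [0,0,0,0,0,0],
    [0,0,0,0,0,0],
    [0,0,0,0,0,0]
  ],
  "gripper": 0
}}

```text
clock: 27.25
position: [462.0, 97.4, 114.9]
ee_rot: [1.0, -0.006, 0.001, 0.0]
contact_force: [-2.6, 4.3, 5.9]
gripper_width: 12.6
grasp_force: 61.0
```

```bash
cat > st.py <<'E'
from h import *
s=read_state(); y=Rotation.from_quat(s["ee_rot"]).apply([0,1,0]); a=np.degrees(np.arctan2(y[1],y[0]))+90
print(round(s["clock"],2),s["position"].round(1),"bar",a.round(2),"total cw rad",np.radians(4.94-a).round(3),"tq",s["wrist_torque"].round(3),"F",s["contact_force"].round(1),"w",s["gripper_width"],"j6",s["joints"][5].round(3))
E
python3 st.py
```

```text
27.25 [462.   97.4 114.9] bar -0.73 total cw rad 0.099 tq [1.247 0.791 0.048] F [-2.6  4.3  5.9] w 12.608318119351987 j6 1.003
```

Request:
{"op": "play_rows", "data": {
  "series": [
    [0,0.5,0,0,0,-0.3],
    [0,0,0,0,0,-0.5],
    [0,0,0,0,0,-0.5],
    [0,0,0,0,0,-0.5],
    [0,0,0,0,0,-0.5],
    [0,0,0,0,0,-0.5],
    [0,0,0,0,0,-0.5],
    [0,0,0,0,0,-0.5],
    [0,0,0,0,0,-0.5],
    [0,0,0,0,0,-0.5],
    [0,0,0,0,0,0]
  ]
}}

```text
clock: 28.17
position: [462.0, 97.6, 114.9]
ee_rot: [0.967, -0.255, 0.001, 0.0]
contact_force: [-1.9, 2.3, 6.3]
gripper_width: 12.8
grasp_force: 61.0
```

```bash
python3 st.py
```

```text
28.17 [462.   97.6 114.9] bar -29.6 total cw rad 0.603 tq [ 0.719  0.623 -0.018] F [-1.9  2.3  6.3] w 12.762274972328195 j6 0.499
```

Request:
{"op": "play_rows", "data": {
  "series": [
    [0,0,0,0,0,-0.4],
    [0,0,0,0,0,-0.4],
    [0,0,0,0,0,-0.4],
    [0,0,0,0,0,-0.4]
  ]
}}

```text
clock: 28.5
position: [462.0, 97.6, 115.0]
ee_rot: [0.942, -0.335, 0.001, 0.0]
contact_force: [-1.6, 2.8, 6.3]
gripper_width: 12.7
grasp_force: 61.2
```

```bash
python3 st.py
```

```text
28.5 [462.   97.6 115. ] bar -39.18 total cw rad 0.77 tq [0.77  0.612 0.168] F [-1.6  2.8  6.3] w 12.692235324734947 j6 0.332
```

Request:
{"op": "play_rows", "data": {
  "series": [
    [0,0,0,0,0,-0.35],
    [0,0,0,0,0,-0.35]
  ]
}}

```text
clock: 28.67
position: [462.0, 97.6, 114.9]
ee_rot: [0.929, -0.369, 0.0, 0.0]
contact_force: [-1.9, 2.7, 6.3]
gripper_width: 12.6
grasp_force: 61.2
```

```bash
python3 st.py
```

```text
28.67 [462.   97.6 114.9] bar -43.37 total cw rad 0.843 tq [0.773 0.667 0.206] F [-1.9  2.7  6.3] w 12.583025448649348 j6 0.259
```

Request:
{"op": "play_rows", "data": {
  "series": [
    [0,0,0,0,0,-0.35],
    [0,0,0,0,0,-0.35]
  ]
}}

```text
clock: 28.83
position: [462.1, 97.6, 115.0]
ee_rot: [0.915, -0.403, 0.0, 0.0]
contact_force: [-1.3, 2.6, 6.2]
gripper_width: 12.7
grasp_force: 61.3
```

```bash
python3 st.py
```

```text
28.83 [462.1  97.6 115. ] bar -47.55 total cw rad 0.916 tq [0.742 0.702 0.283] F [-1.3  2.6  6.2] w 12.708269553651691 j6 0.186
```

Request:
{"op": "play_rows", "data": {
  "series": [
    [0,0,0,0,0,-0.3],
    [0,0,0,0,0,-0.3]
  ]
}}

```text
clock: 29.0
position: [462.1, 97.6, 115.0]
ee_rot: [0.902, -0.431, 0.0, 0.0]
contact_force: [-2.4, 2.8, 5.2]
gripper_width: 12.9
grasp_force: 61.5
```

```bash
python3 st.py
```

```text
29.0 [462.1  97.6 115. ] bar -51.1 total cw rad 0.978 tq [0.772 0.624 0.358] F [-2.4  2.8  5.2] w 12.895147224999235 j6 0.124
```

Request:
{"op": "play_rows", "data": {
  "series": [
    [0,0,0,0,0,-0.3],
    [0,0,0,0,0,-0.3]
  ]
}}

```text
clock: 29.17
position: [462.1, 97.6, 114.9]
ee_rot: [0.888, -0.459, 0.0, 0.0]
contact_force: [-1.9, 2.8, 6.2]
gripper_width: 12.9
grasp_force: 61.4
```

```bash
python3 st.py
```

```text
29.17 [462.1  97.6 114.9] bar -54.7 total cw rad 1.041 tq [0.761 0.617 0.369] F [-1.9  2.8  6.2] w 12.935023251437338 j6 0.061
```

Request:
{"op": "play_rows", "data": {
  "series": [
    [0,0,0,0,0,-0.4],
    [0,0,0,0,0,-0.4]
  ]
}}

```text
clock: 29.33
position: [462.1, 97.6, 115.0]
ee_rot: [0.868, -0.497, 0.0, 0.0]
contact_force: [-2.4, 1.8, 5.8]
gripper_width: 12.5
grasp_force: 61.1
```

```bash
python3 st.py
```

```text
29.33 [462.1  97.6 115. ] bar -59.57 total cw rad 1.126 tq [0.714 0.576 0.135] F [-2.4  1.8  5.8] w 12.507491945537135 j6 -0.023
```

Request:
{"op": "play_rows", "data": {
  "series": [
    [0,0,0,0,0,-0.4],
    [0,0,0,0,0,-0.4],
    [0,0,0,0,0,-0.4],
    [0,0,0,0,0,-0.4]
  ]
}}

```text
clock: 29.67
position: [462.1, 97.6, 115.0]
ee_rot: [0.823, -0.568, 0.0, -0.0]
contact_force: [-0.7, 3.0, 6.2]
gripper_width: 13.0
grasp_force: 61.1
```

```bash
python3 st.py
```

```text
29.67 [462.1  97.6 115. ] bar -69.25 total cw rad 1.295 tq [ 0.742  0.543 -0.022] F [-0.7  3.   6.2] w 12.97406265179061 j6 -0.191
```

Request:
{"op": "play_rows", "data": {
  "series": [
    [0,0,0,0,0,-0.4],
    [0,0,0,0,0,-0.4],
    [0,0,0,0,0,0]
  ]
}}

```text
clock: 29.92
position: [462.1, 97.6, 114.9]
ee_rot: [0.799, -0.602, 0.0, -0.0]
contact_force: [-2.8, 2.3, 6.0]
gripper_width: 12.3
grasp_force: 60.9
```

```bash
python3 st.py
```

```text
29.92 [462.1  97.6 114.9] bar -73.99 total cw rad 1.378 tq [ 0.743  0.514 -0.071] F [-2.8  2.3  6. ] w 12.303793159857374 j6 -0.274
```

Request:
{"op": "play_rows", "data": {
  "series": [
    [0,0,0,0,0,0],
    [0,0,0,0,0,0],
    [0,0,0,0,0,0],
    [0,0,0,0,0,0],
    [0,0,0,0,0,0]
  ],
  "gripper": 0.4
}}

```text
clock: 30.33
position: [461.2, 96.8, 113.7]
ee_rot: [0.799, -0.602, -0.001, 0.001]
contact_force: [-1.0, 0.4, -0.1]
gripper_width: 33.8
grasp_force: 0.0
```

Request:
{"op": "play_rows", "data": {
  "series": [
    [0,0,3,0,0,0],
    [0,0,8,0,0,0],
    [0,0,15,0,0,0],
    [0,0,20,0,0,0],
    [0,0,20,0,0,0],
    [3,-10,20,0,0,0],
    [3,-10,20,0,0,0],
    [3,-10,4,0,0,0],
    [3,-11,0,0,0,0],
    [0,0,0,0,0,0],
    [0,0,0,0,0,0]
  ]
}}

```text
clock: 31.25
position: [472.7, 55.2, 222.8]
ee_rot: [0.798, -0.602, -0.001, 0.002]
contact_force: [0.4, 0.1, 0.2]
gripper_width: 33.9
grasp_force: 0.0
```

```bash
python3 - <<'E'
from knob import *
d=get_image("wrist"); np.save("w9.npy",d,allow_pickle=True); u,v=w2pix(d,[462,97.5,105]); print(u,v)
r=(int(u-45),int(v-45),int(u+45),int(v+50))
for t in(-73,-50,-90): print(fit(d,[462,97.4,t],r))
# lids from top view
d=get_image("top"); im=d["image"]; g=cv2.cvtColor(im,cv2.COLOR_RGB2HSV)
for n,p in dict(p1=(536.4,178.3),p2=(543,102.6),p3=(549.5,26.8),p4=(612,185.3),p5=(618.6,109.6),p6=(625,34.2)).items():
    u,v=w2pix(d,[*p,114]); u,v=int(round(u)),int(round(v)); s=g[v-12:v+13,u-12:u+13]; w=cv2.inRange(s,(0,0,120),(180,60,255))
    k,l,st,ce=cv2.connectedComponentsWithStats(w); i=1+st[1:,4].argmax(); print(n,st[i,4],(pix2w(d,*(ce[i]+[u-12,v-12]),114)[:2]-p).round(1))
E
python3 st.py
```

```text
323.95488255032717 254.1050157870733
(array([462.42347661,  97.1408971 , -74.14128885]), np.float64(0.11886914455407604), array([ 314,  217,   20,   66, 1133], dtype=int32))
(array([462.41501038,  97.17974797, -74.15015829]), np.float64(0.11815817543355023), array([ 314,  217,   20,   66, 1133], dtype=int32))
(array([462.4155665 ,  96.92189392, -73.56587395]), np.float64(0.11927934398755013), array([ 314,  217,   20,   66, 1133], dtype=int32))
p1 250 [-0.7 -2.8]
p2 127 [9.7 0.7]
p3 260 [ 0.5 -0.7]
p4 247 [-0.5 -3. ]
p5 250 [-1.  -2.6]
p6 256 [-1.3 -1.3]
31.35 [472.8  55.8 222.8] bar -73.97 total cw rad 1.377 tq [ 0.001 -0.034  0.015] F [-0.6  0.2  0.9] w 34.307490276124106 j6 -0.179
```

```bash
python3 -c "
from bench import job_done; print(job_done())"
```

```text
the job is handed in; nothing more can be done
None
```

The job is handed in, and no verdict came back: both spares are set in the empty pockets 4 and 6, and the knob was turned through its first click and let go at about 1.38 rad total, with all six jars still in place in the last check, except that the pocket 2 jar was partly hidden.

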